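Load filter-media balls into the test carrier

ROBOT

A 6-joint arm with a two-finger parallel gripper is mounted at the origin on the work surface. World frame = base frame: x ahead of the robot, y to its left, z up, the work surface at z = 0. Lengths are in m, angles in rad, forces in N, time in s.
With the tool pointing down it reaches from about 0.3 to 0.825 m from the base axis. Payload 5.4 kg.
Tool frame: the origin (TCP) lies midway between the tips of the shut fingers; the grasp point (between the pads) lies 19 mm behind it; z points along the fingers, y is the direction in which the jaws open and shut (so a half turn about z gives the same grasp; the last joint's range is limited). The gripper opens to 92 mm and grips with 3 to 60 N. Pads are 20 mm wide; open, the fingers measure 128 mm over their backs; the gripper's body (75 mm by 189 mm) begins 69 mm behind the grasp point.
Start: joints at [-1.498, 0.158, 1.597, -0, 1.386, -0.21], TCP at [0.16, -0.552, 0.215] pointing down, gripper open.
Joint ranges: [-2.91, 2.91], [-0.94, 2.29], [0.18, 2.7], [-1.29, 4.43], [0.17, 2.64], [-3, 3]. Speed limits (rad/s): [2.57, 2.57, 3.14, 3.14, 3.14, 3.14].

INTERFACE

Orientations are given as a unit quaternion [w, x, y, z].
In Python, from workcell import bot, hand, viewer, close_job, read_time, read_joint_positions, read_joint_vel, read_tau, read_tool_pos, read_ee_rot, read_ft_force, read_ft_torque, read_grip_width gives the robot as it stands. Calls block until the motion is done:
- bot.move_to(position, orientation): joint-space move of the TCP to a pose.
- bot.movel(position, rate=0.15, attitude=None): straight line of the TCP; attitude=None keeps the orientation; rate is the mean speed in m/s.
- bot.move_j(angles): joint-space move.
- hand.let_go() and hand.gripper_close(effort=None): open the fingers fully, or close them until they stop; effort is the grip in N (None keeps the last).
- bot.wait(seconds).
- bot.ik(position, orientation): joint angles nearest the present ones, or None.
- viewer.camera(name): name is "side" or "top" or "wrist"; returns a dict with "frame" (420x560x3 uint8, red, green, blue), "fov_y" (degrees; the focal length in pixels is half the picture's height over the tangent of half this angle, whatever the lens; pixels are square), "cx", "cy" (the principal point, pixels), "R" (3x3) and "t" (3): a world point X has camera coordinates R X + t. Camera axes: x right, y down, z forward; pixel columns grow to the right and rows downward; lengths in m; the calibration is good to about 2 mm. A picture is of the moment at which its call begins. There is no depth.
A pose or a line that the arm cannot do raises bot.PlanningError and nothing moves.
- close_job(): hands the job in, once; it reports no verdict.
Readings, each from a call of its own:
- read_time(): time.
- read_joint_positions(): joint angles.
- read_joint_vel(): joint speeds.
- read_tau(): joint torques, N m.
- read_tool_pos(): TCP position.
- read_ee_rot(): TCP orientation.
- read_ft_force(): force on the tool from outside, world axes, zero at the start.
- read_ft_torque(): the same for the moment, N m.
- read_grip_width(): finger opening in m.
Only numpy, scipy, OpenCV 4.12 (cv2) and the standard library are available. Lean on these libraries where they do the work, as an engineer would, in place of code of your own. Each camera call takes 0.05 s, during which the arm holds its last target. There are 200 camera calls.

TASK

In the water laboratory, take the two small ceramic filter-media balls from the long grey tray and set one into each of the two empty wells of the white three-well carrier, each resting on the bottom of its well. The tray's large ball is not wanted, and the small ball already in the carrier must stay in its well.

Things in the scene. Friction and masses are not known exactly. Their poses are not given: they have to be found in the camera images.
- carrier: fixed white plastic block 154 x 154 x 30 mm, any yaw; origin: centre of its underside, z up. Three flat-bottomed wells, 43 mm wide, 14 mm deep (floor 16 mm above the underside), 83 mm apart: at x, y = (48, 0) mm, holding a small ball already, and two empty at (-24, 41.6) and (-24, -41.6) mm. A small ball resting in a well has its centre 33 mm above the underside, 3 mm above the block's top
- ball_a_center (a point): centre of a small terracotta ceramic ball, 34 mm across, about 45 g. It, ball b and a large ball (50 mm, not wanted) start in any order in a fixed grey tray 75 x 245 x 14 mm: one row of three seats 80 mm apart, 37 mm wide, 6 mm deep. Its centre is then 25 mm above the table, 11 mm above the tray's top. Grip square to the line through balls a and b to clear the neighbours
- ball_b_center (a point): centre of the second small ball, identical to ball a (34 mm, terracotta), in another seat of the same tray; either may go into either empty well
- ball_c_center (a point): centre of the third small ball, identical (34 mm, terracotta), already lying loose in the carrier's well at (48, 0) mm; it stays there
Mind the look-alikes: they are no part of the job. What is shaped like the part that bears ball_a_center but blue or green is not meant.

How it is judged:
At the end, for the whole second after the job is handed in: Each of the carrier's three wells holds one small ball at rest on its floor (centre within 12 mm of the well's centre along the block's x and y, 27 to 39 mm above its underside): the two from the tray in the wells that were empty, the third still in its own ((((x of ball_a_center in the frame of carrier between -0.036 and -0.012 m and y of ball_a_center in the frame of carrier between 0.0296 and 0.0536 m and z of ball_a_center in the frame of carrier between 0.027 and 0.039 m) and (x of ball_b_center in the frame of carrier between -0.036 and -0.012 m and y of ball_b_center in the frame of carrier between -0.0536 and -0.0296 m and z of ball_b_center in the frame of carrier between 0.027 and 0.039 m)) or ((x of ball_a_center in the frame of carrier between -0.036 and -0.012 m and y of ball_a_center in the frame of carrier between -0.0536 and -0.0296 m and z of ball_a_center in the frame of carrier between 0.027 and 0.039 m) and (x of ball_b_center in the frame of carrier between -0.036 and -0.012 m and y of ball_b_center in the frame of carrier between 0.0296 and 0.0536 m and z of ball_b_center in the frame of carrier between 0.027 and 0.039 m))) and x of ball_c_center in the frame of carrier between 0.036 and 0.06 m and y of ball_c_center in the frame of carrier between -0.012 and 0.012 m and z of ball_c_center in the frame of carrier between 0.027 and 0.039 m and linear speed of each of ball_a, ball_b, ball_c below 0.03 m/s); the robot touches nothing.
It fails at once if the ball already in the carrier is taken or knocked out of its well (distance of ball_c_center from where it was at the start of the episode above 0.025 m).
It also fails if it takes over 51 s, if anything falls off the work surface, if the arm or the gripper's body presses on something with over 40 N, if the wrist force passes 120 N, or if a joint passes its speed limit or range.

## Working session

There is one attempt and no reset: what is moved stays moved. The work goes in short steps, each a Python script; the robot and the scene stay as the last script left them, time stands still between calls to the robot, and variables do not carry over. Pictures are saved under pics/ and viewed, about 8 in all and at most 12, crops included, and the job is handed in when it is done.

```bash
mkdir -p pics
python3 - <<'E'
from workcell import *
import cv2,numpy as np
for n in("top","side"):
    c=viewer.camera(n);cv2.imwrite(f"pics/{n}0.png",c["frame"][:,:,::-1])
    print(n,c["fov_y"],c["cx"],c["cy"],c["R"],c["t"])
print(read_time(),read_ee_rot(),read_grip_width())
E
```

```text
top 42.816483090070776 279.8219012211295 213.46114997768754 [[ 0.02468005 -0.99969243  0.00243528]
 [-0.98526096 -0.02473609 -0.16926007]
 [ 0.16926825  0.00177796 -0.98556841]] [-0.03848089  0.50650243  1.09149576]
side 43.925686609274756 280.3023247956183 202.5241597094138 [[-0.75056205 -0.66066319 -0.01344476]
 [-0.45236751  0.52854126 -0.71833681]
 [ 0.4816848  -0.53307438 -0.69556557]] [0.37734695 0.26577832 0.74156106]
0.1 [-8.56665993e-04  9.90021308e-01  1.40915123e-01  5.96878121e-05] 0.09185606498092622
```

View pics/top0.png

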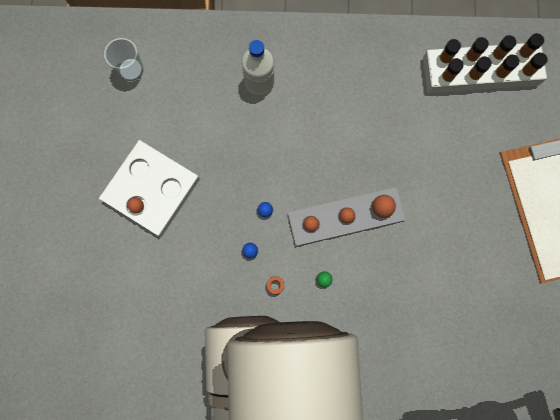

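View pics/side0.png

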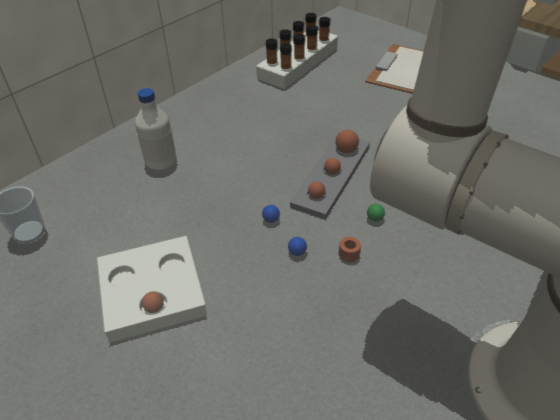

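The top view shows the small tray balls at about (311,224) and (347,215), with the large ball at (384,206). In the carrier, ball c is at (135,205) and the empty wells are at (140,168) and (172,187). The side view agrees. The terracotta ring and the blue and green balls are decoys.

```bash
cat > h.py <<'E'
import cv2,numpy as np
from workcell import *
from scipy.spatial.transform import Rotation as Rn
def ray(c,p):
    f=c["frame"].shape[0]/2/np.tan(np.radians(c["fov_y"])/2)
    d=c["R"].T@np.array([(p[0]-c["cx"])/f,(p[1]-c["cy"])/f,1]);return -c["R"].T@c["t"],d
def plane(c,p,z):
    o,d=ray(c,p);return (o+d*(z-o[2])/d[2])
def tri(c1,p1,c2,p2):
    A=[];b=[]
    for c,p in((c1,p1),(c2,p2)):
        o,d=ray(c,p);d=d/np.linalg.norm(d);M=np.eye(3)-np.outer(d,d);A.append(M);b.append(M@o)
    return np.linalg.lstsq(np.vstack(A),np.hstack(b),rcond=None)[0]
def reds(c):
    h=cv2.cvtColor(c["frame"],cv2.COLOR_RGB2HSV)
    m=(((h[...,0]<14)|(h[...,0]>172))&(h[...,1]>110)&(h[...,2]>50)).astype(np.uint8)
    n,_,s,ce=cv2.connectedComponentsWithStats(m)
    return [(ce[i],s[i,4],s[i,2],s[i,3],s[i,:2]+(s[i,2:4]-1)/2) for i in range(1,n) if s[i,4]>60]
def down(yaw):  # tool z down, jaw (tool y) axis along world angle yaw
    y=np.array([np.cos(yaw),np.sin(yaw),0]);z=np.array([0,0,-1.]);x=np.cross(y,z)
    q=Rn.from_matrix(np.c_[x,y,z]).as_quat();return q[[3,0,1,2]]
E
cat > m.py <<'E'
from h import *
T=viewer.camera("top");S=viewer.camera("side")
for n,c in(("T",T),("S",S)):
    for r in reds(c): print(n,r[0].round(1),r[1:4],r[4],plane(c,r[4],.025).round(4),plane(c,r[4],.033).round(4))
for n,c,b in(("T",T,(80,120,220,260)),("S",S,(80,225,220,345))):
    g=cv2.cvtColor(c["frame"],cv2.COLOR_RGB2GRAY);x0,y0,x1,y1=b
    for th in(150,190,215):
        m=np.zeros_like(g);m[y0:y1,x0:x1]=(g[y0:y1,x0:x1]>th)*255
        cs,hi=cv2.findContours(m,cv2.RETR_CCOMP,cv2.CHAIN_APPROX_NONE)
        i=max(range(len(cs)),key=lambda i:cv2.contourArea(cs[i]))
        P=np.array([plane(c,p,.03)[:2] for p in cs[i][:,0]])
        print(n,th,cv2.minAreaRect((P*1000).astype(np.float32)))
        for j,k in enumerate(cs):
            if hi[0][j][3]==i and cv2.contourArea(k)>40:
                Q=np.array([plane(c,p,.03)[:2] for p in k[:,0]]); print("  hole",[np.round(v,1) for v in cv2.minEnclosingCircle((Q*1000).astype(np.float32))])
c=cv2.cvtColor(T["frame"],cv2.COLOR_RGB2BGR)[120:260,80:220];cv2.imwrite("pics/crop1.png",cv2.resize(c,None,fx=4,fy=4,interpolation=cv2.INTER_CUBIC))
E
python3 m.py
```

```text
T [522.  201.7] (np.int32(925), np.int32(60), np.int32(137)) [529.5 214. ] [ 0.5228 -0.5638  0.025 ] [ 0.5213 -0.56    0.033 ]
T [383.5 205.9] (np.int32(405), np.int32(22), np.int32(23)) [383.5 206. ] [ 0.5324 -0.2492  0.025 ] [ 0.5309 -0.2477  0.033 ]
T [135.1 204.8] (np.int32(183), np.int32(15), np.int32(15)) [135. 205.] [0.5211 0.287  0.025 ] [0.5197 0.2848 0.033 ]
T [346.8 214.9] (np.int32(182), np.int32(15), np.int32(15)) [347. 215.] [ 0.5107 -0.1705  0.025 ] [ 0.5093 -0.1695  0.033 ]
T [310.8 223.3] (np.int32(181), np.int32(15), np.int32(16)) [311.  223.5] [ 0.4903 -0.0933  0.025 ] [ 0.489  -0.0928  0.033 ]
T [275.  284.8] (np.int32(178), np.int32(18), np.int32(18)) [274.5 284.5] [ 0.3585 -0.0184  0.025 ] [ 0.3582 -0.0184  0.033 ]
S [323.3  33. ] (np.int32(73), np.int32(8), np.int32(13)) [323.5  33. ] [ 0.8872 -0.6236  0.025 ] [ 0.8774 -0.6104  0.033 ]
S [310.9  41.7] (np.int32(77), np.int32(9), np.int32(14)) [311.   41.5] [ 0.8823 -0.561   0.025 ] [ 0.8726 -0.5486  0.033 ]
S [298.5  51.2] (np.int32(65), np.int32(8), np.int32(13)) [298.5  51. ] [ 0.8742 -0.4971  0.025 ] [ 0.864
[... 1641 characters left out ...]
float64(23.8)]
S 150 ((563.0421142578125, 258.4106750488281), (155.29486083984375, 155.03915405273438), 59.699127197265625)
  hole [array([521.7, 282. ]), np.float64(24.3)]
  hole [array([605.1, 282. ]), np.float64(22.9)]
  hole [array([563.4, 210.3]), np.float64(22.7)]
S 190 ((562.90185546875, 259.0111389160156), (151.28826904296875, 150.6537322998047), 59.808467864990234)
  hole [array([521.5, 281.4]), np.float64(26.7)]
  hole [array([605.6, 282.1]), np.float64(25.1)]
  hole [array([563.1, 210.2]), np.float64(25.3)]Traceback (most recent call last):
  File "m.py", line 10, in <module>
    i=max(range(len(cs)),key=lambda i:cv2.contourArea(cs[i]))
ValueError: max() iterable argument is empty
```

```bash
cat > pp.py <<'E'
from h import *
def best(p,yaw):
    q0=np.array(read_joint_positions());o=[]
    for k in(-1,0,1,2):
        qq=down(yaw+k*np.pi);s=bot.ik(p,qq)
        if s is not None:o.append((np.abs(np.array(s)-q0).max(),k,qq))
    return min(o,key=lambda t:t[0])[2]
def go(p,yaw): q=best(p,yaw);bot.move_to(p,q)
def pick(xy,yaw):
    go([*xy,.10],yaw);bot.movel([*xy,.019],rate=.12)
    hand.gripper_close(effort=12);print("grip",read_grip_width(),read_tool_pos(),read_ft_force(),read_time())
    bot.movel([*xy,.13],rate=.15);print("lifted",read_grip_width())
def place(xy,yaw):
    go([*xy,.13],yaw);print("above",read_grip_width());bot.movel([*xy,.033],rate=.1)
    print("down",read_tool_pos(),read_ft_force())
    hand.let_go();bot.movel([*xy,.13],rate=.15);print("t",read_time())
E
python3 - <<'E'
from pp import *
pick((.491,-.094),np.radians(14.8))
c=viewer.camera("wrist");cv2.imwrite("pics/w1.png",c["frame"][:,:,::-1])
E
```

```text
grip 0.033143354846381555 [ 0.49096793 -0.09401148  0.01900061] [-0.00557963 -0.18422354 -0.1421941 ] 4.0167
lifted 0.033398582444761335
```

View pics/w1.png

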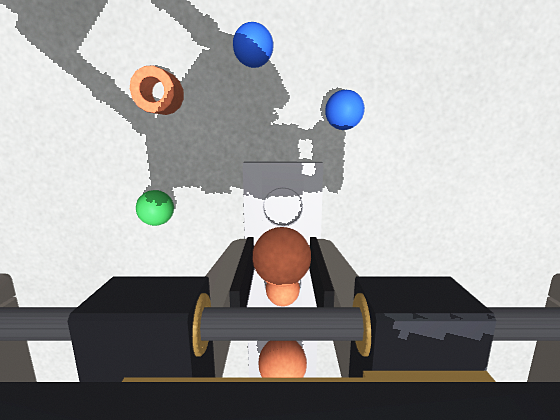

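The wrist view shows ball a held between the pads at about (282,257), with its seat empty at (283,206). Next I place it in well 1.

Run:
```python
from pp import *
place((.562,.2115),np.radians(179.7))
c=viewer.camera("wrist");cv2.imwrite("pics/w2.png",c["frame"][:,:,::-1])
```

```text
above 0.03318086678908757
down [0.56275836 0.2116302  0.03388088] [ 0.0713828  -0.279505    0.35377949]
t 9.0333
```

View pics/w2.png

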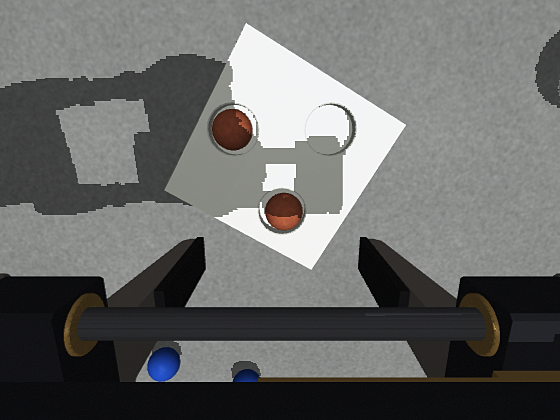

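Ball a sits in its well at (283,211), ball c is still in its own at (233,130), and the last well, at (330,129), is empty. On to ball b.

Run:
```python
from pp import *
pick((.5112,-.1710),np.radians(14.8))
if read_grip_width()>.03:
    place((.604,.2833),np.radians(119.7))
    bot.move_to([.45,.0,.25],read_ee_rot())
T=viewer.camera("top");S=viewer.camera("side")
for n,c in(("T",T),("S",S)):
    for r in reds(c): 
        if r[1]<450: print(n,r[4],plane(c,r[4],.033).round(4))
cv2.imwrite("pics/e.png",np.hstack([cv2.resize(T["frame"][120:260,60:260],(400,280)),cv2.resize(S["frame"][215:355,60:260],(400,280))])[:,:,::-1])
print(read_time(),read_ft_force())
```

```text
grip 0.03313208729379959 [ 0.51117067 -0.17100811  0.0189958 ] [ 0.61166969  0.46805858 -0.21078477] 12.2667
lifted 0.03294995161310138
above 0.03283833244631064
down [0.60478961 0.28354342 0.03403464] [ 0.23444262 -0.75544109 -0.42073157]
t 17.7333
T [137.5 166. ] [0.6057 0.2854 0.033 ]
T [169.5 186. ] [0.5631 0.2134 0.033 ]
T [383.5 206. ] [ 0.5309 -0.2477  0.033 ]
T [135. 205.] [0.5197 0.2848 0.033 ]
S [271.  56.] [ 0.9028 -0.418   0.033 ]
S [383.   78.5] [ 0.6147 -0.5122  0.033 ]
S [346.5 137. ] [ 0.542  -0.2604  0.033 ]
S [349.5 244.5] [ 0.3568 -0.0156  0.033 ]
S [117.  269.5] [0.6169 0.2808 0.033 ]
19.1333 [-0.14873897  0.18521499 -0.28008239]
```

View pics/e.png

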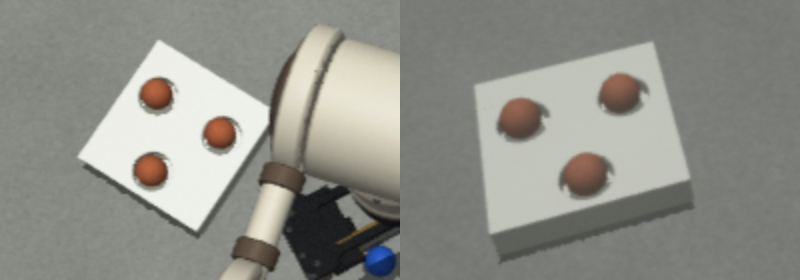

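Both views show all three wells filled. In the top view the balls lie within about 3 mm of the well centres.

```bash
python3 -c "
from workcell import *
bot.wait(0.5);close_job()"
```

```text
the job is handed in; nothing more can be done
```

I put both small terracotta balls from the tray into the two empty wells of the carrier and handed the job in. The robot's clock read about 19.6 s of the 51 s allowed, and no verdict is reported.

- **Position:** in the last top view, the two placed balls lay about 2 to 3 mm from their well centres. Ball c gave the same reading as before the job.
- **Height and rest:** all three balls looked seated in both the top and side pictures. I did not measure their height or speed directly.
- **Robot clear:** the open gripper was parked with its tip about 0.25 m above the table, and the wrist force was below 0.4 N.
- **Disagreements:**
  - The top and side cameras differ by 1 to 2 mm on where the carrier is, which is within their calibration.
  - In the last side view, my colour mask missed two of the carrier's balls. It read the third 11 to 13 mm off, so I relied on the top view and the pictures.

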